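# Clamp a work piece in a quick-release bench clamp

## Robot

A 6-joint arm with a two-finger parallel gripper is mounted at the origin on a cart in front of the work surface, level with it; the furniture and walls round the work are solid. World frame = base frame: x ahead of the robot, y to its left, z up, the work surface at z = 0. Lengths are in m, angles in rad, forces in N, time in s.
With the tool pointing down it reaches from about 0.225 to 0.725 m from the base axis. Payload 3.1 kg.
Tool frame: the origin (TCP) lies between the finger pads; the fingertips stand ahead of it and the grasp point (between the pads) is the TCP (env.tcp_to_tips is the z of the fingertips in the tool frame, in m); z points along the fingers, y is the line along which they close (so a half turn about z gives the same grasp; the last joint's range is limited). The gripper opens to 85 mm and grips with 20 to 120 N. Pads are 22 mm wide; open, the fingers measure 114 mm over their backs; the gripper's body (76 mm by 85 mm) begins 54 mm behind the grasp point. The pads swing forward as they close: fully open they stand 13 mm farther back than shut.
Start: joints at [-1.415, 0.048, 0.099, 1.622, 0, 1.443], TCP at [0.147, -0.504, 0.25] pointing down, gripper open.
Joint ranges: [-2.91, 2.91], [-0.99, 1.94], [-1.21, 1.42], [-2.12, 2.29], [-1.49, 1.47], [-3.14, 3.14]. Speed limits (rad/s): [2.79, 2.79, 3.14, 3.14, 3.14, 3.14].

## Interface

Orientations are given as a rotation vector (axis times angle).
In Python, from cell import env, optics, order gives the robot as it stands. The module is installed in compiled form; this text tells all that it offers.
- The arm moves only by the tool play_rows, never from a script. Its argument "steps" is one flat list of numbers, 6 for each row, row after row: the shift along the world's x, y, z normalised to -1 to 1, where 1 is 500 mm, then the turn, a rotation vector about the world's x, y, z normalised to -1 to 1, where 1 is 360 degrees. In form: [dx, dy, dz, wx, wy, wz, dx, dy, dz, wx, wy, wz, ...]. A call has 1 to 5 rows; each row is the pose to reach, as a shift and turn from the pose commanded when the call began, turning the shorter way round; what a row does not reach only later rows make up. A row lasts 1/12 s, in which the tool goes at most 41.7 mm and 7.16 degrees, less where a joint would pass 70% of its speed; a pose out of reach is approached as far as the arm can. A call with a number of a shift or a turn outside -1 to 1 is refused whole. A call with a gripper value outside its range is refused whole. "grip" is the opening, from 0 (shut) to 1 (fully open), set as the call begins (left out, the last holds). The fingers move at their own pace and stop on an object; the grip force is fixed at half the most. Time passes only in rows, so rows that repeat a pose let the fingers close. It gives the time, the measured TCP pose, the force, the opening and the grip force at its end, in the units of the state.
- env.read_state(): the state, without advancing time (a new reading comes with each control period).
- optics.camera(name): name is "scene" or "top" or "wrist"; returns a dict with "color" (420x560x3 uint8, red, green, blue), "fx", "fy", "cx", "cy" (pixels), "camera_from_world" (4x4, takes a point from world to camera coordinates). Camera axes: x right, y down, z forward; pixel columns grow to the right and rows downward; lengths in m; the calibration is good to about 2 mm. A picture is of the moment at which its call begins. There is no depth.
- order.hand_in(): hands the job in; it is judged then, once.
The state is a dict: "time": time; "q": joint angles; "joint_vel": joint speeds; "tau": joint torques, N m; "position": TCP position; "orientation": TCP orientation; "wrist_force": force on the tool from outside, world axes, zero at the start; "torque": the same for the moment, N m; "width": finger opening in m; "grasp_force": force on a finger pad.
Only numpy, scipy, OpenCV 4.12 (cv2) and the standard library are available. Lean on these libraries where they do the work, as an engineer would, in place of code of your own. Each camera call takes 0.05 s, during which the arm holds its last target. There are 200 camera calls.

## Task

Lay the flat steel work piece with three holes lengthwise on the bed of the quick-release clamp, between its sliding jaw and its backstop. Then pinch the jaw's two side release buttons together, slide the jaw along until it has pushed the work against the backstop and its sprung face is pressed about half way in, and let go so that the jaw locks and holds the work. Leave the other things on the bench where they are.

Things in the scene. Friction and masses are not known exactly. Their poses are not given: they have to be found in the camera images.
- clamp: Low bench clamp, bolted down. Grey base plate 300 x 100 x 12 mm; origin under its centre, on the bench. Its x axis runs lengthwise from the sliding jaw (-x end) to the backstop (+x end), z up. Two dark guide rails on the plate (16 mm high, 62 mm apart over their outsides) flank the jaw from x = -147 to +3 mm.
- bed (a point): Point on top of the base plate (12 mm above the bench), on the centre line, 60 mm from the clamp's centre towards the backstop; axes as the clamp's. At the start the bed is free for the work to be centred here. The backstop, a dark block 52 mm wide and 26 mm high on the plate, is fixed with its front face 45 to 65 mm beyond this point (differs, not reported).
- jaw_grip (a point): Point midway between the jaw's two release buttons, 53 mm above the bench; axes as the clamp's; moves with the jaw along the clamp's x only. The jaw head is an aluminium block on a dark slide, 40 mm wide, top 64 mm above the bench. The black ribbed buttons stand out of its +y and -y sides: 32 mm long (x), 22 mm high (42 to 64 mm above the bench), 56 mm over both at rest, 44 mm fully pressed.
- jaw (a joint): Position of the sliding jaw, m: 0 fully back (at the start 0 to 0.035), grows towards the backstop, at most 0.088. Its steel face, 36 mm wide, 2 to 22 mm above the base plate, stands 55 mm ahead of jaw_grip (+x) and gives back up to 12 mm on a spring of 1.2 N/mm without preload (half pressed: about 7 N).
- button_left (a joint): Travel of the jaw's left (+y) button, m: 0 out, 0.006 fully in; takes 8 N to start and 14 N fully in. Each button at rest brakes the jaw hard; it slides (about 2 N) only while both are pressed by 3 mm or more, and locks where it is as soon as either is let out.
- button_right (a joint): Travel of the jaw's right (-y) button, m: the same as the left one.
- work: Loose bright steel work piece, a flat bar 78 mm long (its own y), 30 mm wide (its own x), 10 mm thick, with three drilled holes; about 0.16 kg. Origin under its centre. It lies on the bench to the left or right of the clamp with its length within 50 degrees of the left-right direction.
- bar: Loose black bar 83 x 15 x 15 mm that lies on the other side of the clamp: a bystander. Origin under its centre.
- v_block_a: Steel V-block 44 x 48 x 34 mm, a bystander to the left. Origin under its centre.
- v_block_b: Steel V-block 44 x 48 x 34 mm, a bystander to the right. Origin under its centre.
Things that resemble listed ones, but are neither listed nor needed, are in the scene too. Of the things that look like the work, take the one that is nearest to the robot's base at the start.

How it is judged:
On the way, in this order (a step that is already met when the one before it is completed fails the run):
1. the work piece has been laid flat and lengthwise on the clamp's bed and let go, before the jaw has closed on it (z of work in the frame of bed between -0.003 and 0.003 m and x of work in the frame of bed between -0.04 and 0.04 m and y of work in the frame of bed between -0.012 and 0.012 m and angle between the y axis of work and the x axis of bed, either way round below 0.2 rad and angle between work's own z axis and vertical below 0.06 rad and contact force between work and the fingers below 0.1 N and contact force between work and jaw below 3 N), for 0.2 s.
2. both release buttons are pinched in together between the fingers (value of joint each of button_left, button_right above 0.003 m and contact force between the fingers and jaw above 3 N), for 0.2 s.
At the end, for the whole second after the job is handed in: The work lies flat on the bed, lengthwise (within 5 degrees), within 14 mm of the centre line, pressed against the backstop by the jaw's sprung face with 3 to 12.5 N (face pressed in 2.5 to 10.4 of 12 mm). Both buttons are out (within 1.5 mm), jaw and work at rest (contact force between work and jaw between 3 and 12.5 N and value of joint each of button_left, button_right below 0.0015 m and z of work in the frame of bed between -0.003 and 0.003 m and y of work in the frame of bed between -0.014 and 0.014 m and angle between the y axis of work and the x axis of bed, either way round below 0.09 rad and angle between work's own z axis and vertical below 0.06 rad and velocity of joint jaw between -0.002 and 0.002 m/s and linear speed of work below 0.005 m/s); the robot touches nothing.
It fails at once if the other loose things beside the clamp (black bar, V-blocks) are moved by more than 20 mm (distance of any of bar, v_block_a, v_block_b from where it was at the start of the episode above 0.02 m).
It also fails if it takes over 51 s, if anything falls off the work surface, if the arm or the gripper's body presses on something with over 40 N, if the wrist force passes 120 N, or if a joint passes its speed limit or range.

## Working session

There is one attempt and no reset: what is moved stays moved. The work goes in short steps, Python scripts to look and compute and a tool call to move; the robot and the scene stay as the last step left them, time stands still between calls to the robot, and variables do not carry over. Pictures are saved under pics/ and viewed, at most 10 in all, crops included, and the job is handed in when it is done.

Besides the shell and the picture viewer there is one more tool, called after "Emit:" in YAML: its name, and indented under it one key for each argument. play_rows: Moves the arm, as the interface text tells. Scaled input: -1 to 1 covers 500 mm each way for a shift and 360 degrees each way for a turn. Its arguments: {"type":"object","properties":{"steps":{"type":"array","items":{"type":"number"}},"grip":{"type":"number"}},"required":["steps"]}

```bash
mkdir -p pics
cat > h.py <<'E'
import numpy as np, cv2
from cell import env, optics, order
def snap(name,fn=None):
    c=optics.camera(name)
    if fn: cv2.imwrite('pics/'+fn,c['color'][:,:,::-1])
    return c
def P(c,u,v,z):
    T=np.array(c['camera_from_world']);R=T[:3,:3];o=-R.T@T[:3,3]
    d=R.T@np.array([(u-c['cx'])/c['fx'],(v-c['cy'])/c['fy'],1])
    return o+d*(z-o[2])/d[2]
def px(c,p):
    T=np.array(c['camera_from_world']);q=T[:3,:3]@np.array(p)+T[:3,3]
    return q[0]/q[2]*c['fx']+c['cx'],q[1]/q[2]*c['fy']+c['cy']
E
python3 - <<'E'
from h import *
import pickle
a=snap('top','top.png');b=snap('scene','scene.png')
pickle.dump((a,b),open('c.pkl','wb'))
s=env.read_state();print({k:np.round(v,3) for k,v in s.items()},env.tcp_to_tips)
for c in(a,b):
    T=np.array(c['camera_from_world']);print(-T[:3,:3].T@T[:3,3],c['fx'])
E
```

```text
{'time': np.float64(0.1), 'q': array([-1.415,  0.049,  0.098,  1.622,  0.   ,  1.443]), 'joint_vel': array([-0.002, -0.002,  0.004,  0.001, -0.   , -0.002]), 'tau': array([ 3.0000e-03, -3.3985e+01,  3.2094e+01,  1.6000e-02, -0.0000e+00,
        0.0000e+00]), 'position': array([ 0.147, -0.503,  0.249]), 'orientation': array([-3.108, -0.444,  0.   ]), 'wrist_force': array([-0.155, -0.057, -0.809]), 'torque': array([-0.009, -0.004, -0.018]), 'grasp_force': np.float64(0.0), 'width': np.float64(0.085)} 0.019
[ 0.38790332 -0.1105539   1.20468639] 382.3849265396919
[-0.23448736 -0.79774284  1.24914925] 421.8173338291422
```

View pics/top.png

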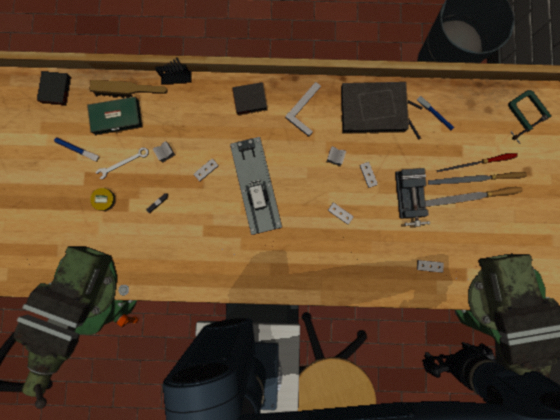

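View pics/scene.png

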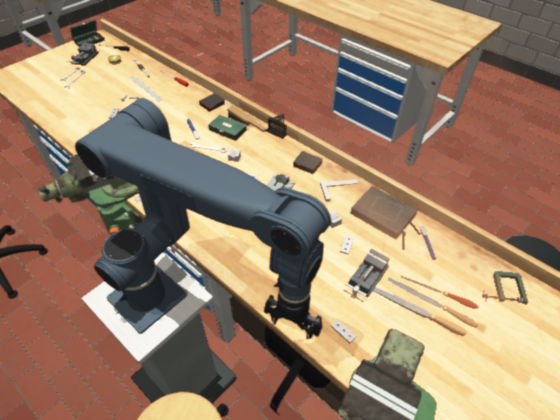

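Run:
```python
from h import *
import pickle
a,b=pickle.load(open('c.pkl','rb'))
for n,u,v,z in [('w1',206,169,.01),('w2',340,213,.01),('w3',368,175,.01),('w4',430,266,.01),('bar?',157,203,.015),('jaw',258,196,.064),('vA',164,151,.03),('vB',337,156,.03),('end',246,140,.012),('end2',264,232,.012)]:
    p=P(a,u,v,z);print(n,p.round(3),np.hypot(p[0],p[1]).round(3))
im=a['color'][:,:,::-1]
c1=cv2.resize(im[125:245,130:390],None,fx=3,fy=3,interpolation=cv2.INTER_CUBIC)
cv2.imwrite('pics/crop1.png',c1)
```

```text
w1 [0.625 0.151 0.01 ] 0.642
w2 [ 0.496 -0.276  0.01 ] 0.568
w3 [ 0.619 -0.363  0.01 ] 0.718
w4 [ 0.339 -0.556  0.01 ] 0.651
bar? [0.511 0.298 0.015] 0.592
jaw [ 0.536 -0.022  0.064] 0.536
vA [0.674 0.281 0.03 ] 0.731
vB [ 0.673 -0.262  0.03 ] 0.722
end [0.722 0.027 0.012] 0.722
end2 [ 0.43  -0.04   0.012] 0.432
```

View pics/crop1.png

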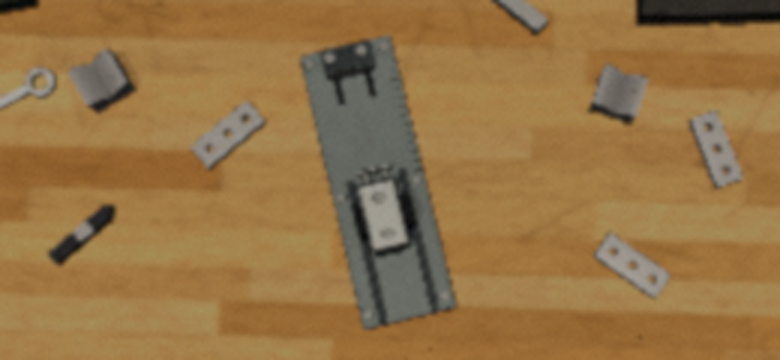

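Candidates for the work (top image): plates at (206,169), (340,213), (368,175) and (430,266), at 0.642, 0.568, 0.718 and 0.651 m from the base. I choose the nearest, (340,213). The crop shows three holes in it and the bar on the other side at (157,203). The clamp's jaw is at (258,196) and the backstop at (246,147).

Run:
```python
from h import *
import pickle
a,b=pickle.load(open('c.pkl','rb'))
cr=lambda u,v:((u+.5)/3-.5+130,(v+.5)/3-.5+125)
cs=[P(a,*cr(u,v),.012)[:2] for u,v in [(302,60),(388,38),(455,303),(364,328)]]
cs=np.array(cs);print(cs.round(3),[np.linalg.norm(cs[i]-cs[(i+1)%4]).round(3) for i in range(4)])
d=cs[0]+cs[1]-cs[2]-cs[3];print('clamp c',cs.mean(0).round(4),'yaw deg',np.degrees(np.arctan2(d[1],d[0])))
w=np.array([P(a,*cr(u,v),.01)[:2] for u,v in [(609,233),(669,273),(655,297),(596,257)]])
print(w.round(3),[np.linalg.norm(w[i]-w[(i+1)%4]).round(3) for i in range(4)])
d=w[0]+w[3]-w[1]-w[2];print('work',w.mean(0).round(4),np.degrees(np.arctan2(d[1],d[0])))
from scipy.spatial.transform import Rotation as R
print(R.from_rotvec([-3.108,-.444,0]).as_matrix().round(3))
c=snap('wrist');T=np.array(c['camera_from_world']);print(-T[:3,:3].T@T[:3,3],T[:3,:3].round(2),c['fx'])
```

```text
[[ 0.705  0.077]
 [ 0.732 -0.014]
 [ 0.451 -0.094]
 [ 0.423  0.   ]] [np.float64(0.094), np.float64(0.291), np.float64(0.098), np.float64(0.293)]
clamp c [ 0.5776 -0.0077] yaw deg 15.485850615822969
[[ 0.529 -0.253]
 [ 0.489 -0.316]
 [ 0.463 -0.302]
 [ 0.503 -0.24 ]] [np.float64(0.075), np.float64(0.029), np.float64(0.074), np.float64(0.029)]
work [ 0.496  -0.2775] 57.2766790858667
[[ 0.96   0.28  -0.   ]
 [ 0.28  -0.96   0.002]
 [ 0.    -0.002 -1.   ]]
[ 0.22459807 -0.48090634  0.37262219] [[ 0.28 -0.96 -0.  ]
 [-0.91 -0.27  0.32]
 [-0.3  -0.09 -0.95]] 318.3647710666316
```

Emit:
play_rows:
  steps: [0.698,0.452,-0.1,0,0,0.114,0.698,0.452,-0.1,0,0,0.114,0.698,0.452,-0.1,0,0,0.114,0.698,0.452,-0.1,0,0,0.114,0.698,0.452,-0.1,0,0,0.114]
  grip: 1

```text
time: 0.57
position: [0.3217, -0.3902, 0.2249]
orientation: [-2.819, -1.386, 0.0]
wrist_force: [0.9, -1.4, 0.2]
width: 0.0856
grasp_force: 0.0
```

Emit:
play_rows:
  steps: [0.348,0.225,-0.05,0,0,0.0143,0.348,0.225,-0.05,0,0,0.0143,0.348,0.225,-0.05,0,0,0.0143,0.348,0.225,-0.05,0,0,0.0143,0.348,0.225,-0.05,0,0,0.0143]

```text
time: 0.98
position: [0.4956, -0.2776, 0.1998]
orientation: [-2.758, -1.504, 0.001]
wrist_force: [0.0, -0.9, 0.5]
width: 0.0851
grasp_force: 0.0
```

Emit:
play_rows:
  steps: [0,0,0,0,0,0]

```text
time: 1.07
position: [0.4987, -0.274, 0.198]
orientation: [-2.749, -1.513, -0.004]
wrist_force: [-0.8, -0.5, -0.2]
width: 0.0852
grasp_force: 0.0
```

Run:
```python
from h import *
import pickle
c=snap('wrist','w1.png');pickle.dump(c,open('w1.pkl','wb'))
s=env.read_state();print(s['time'],s['position'],s['orientation'],s['q'])
```

```text
1.1167 [ 0.49629918 -0.27611557  0.19856569] [-2.75074202e+00 -1.51149573e+00  8.41779095e-04] [-6.26177516e-01  1.57050063e-01  1.14098898e-01  1.53072311e+00
  7.69049519e-04  1.51051620e+00]
```

View pics/w1.png

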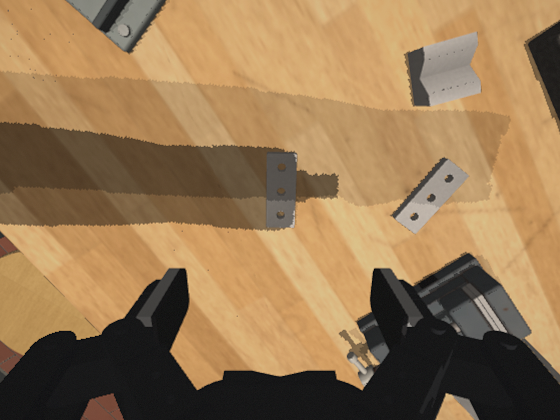

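Run:
```python
from h import *
import pickle
c=pickle.load(open('w1.pkl','rb'))
w=np.array([P(c,u,v,.01)[:2] for u,v in [(267,153),(296,152),(294,229),(266,229)]])
print(w.round(4),[np.linalg.norm(w[i]-w[(i+1)%4]).round(4) for i in range(4)])
d=w[0]+w[1]-w[2]-w[3];print('work',w.mean(0).round(4),np.degrees(np.arctan2(d[1],d[0])))
print([P(c,u,v,.01)[:2].round(4) for u,v in[(282,167),(281,191),(280.5,215)]])
im=cv2.resize(c['color'][140:240,250:350,::-1],None,fx=5,fy=5,interpolation=cv2.INTER_NEAREST)
cv2.imwrite('pics/w1c.png',im)
```

```text
[[ 0.5064 -0.2385]
 [ 0.5308 -0.2529]
 [ 0.4869 -0.3207]
 [ 0.462  -0.3049]] [np.float64(0.0283), np.float64(0.0808), np.float64(0.0295), np.float64(0.0799)]
work [ 0.4965 -0.2793] 56.653609122263774
[array([ 0.5114, -0.2581]), array([ 0.4975, -0.2783]), array([ 0.4832, -0.2999])]
```

View pics/w1c.png

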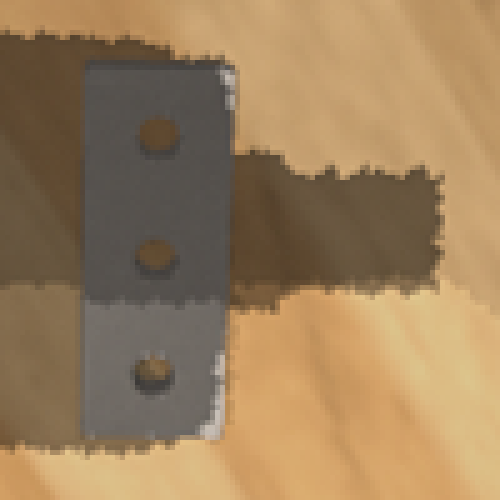

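Emit:
play_rows:
  steps: [0.001,-0.006,-0.25,0,0,-0.0022,0.001,-0.006,-0.25,0,0,-0.0022,0.001,-0.006,-0.25,0,0,-0.0022,0.001,-0.006,-0.31,0,0,-0.0022,0.001,-0.006,-0.33,0,0,-0.0022]
  grip: 0.65

```text
time: 1.53
position: [0.4898, -0.28, 0.0289]
orientation: [-2.76, -1.478, 0.009]
wrist_force: [-1.0, 1.6, -0.6]
width: 0.0556
grasp_force: 0.0
```

Emit:
play_rows:
  steps: [0,0,-0.015,0,0,0,0,0,-0.025,0,0,0,0,0,-0.025,0,0,0]

```text
time: 1.78
position: [0.4953, -0.2832, 0.0241]
orientation: [2.767, 1.483, 0.001]
wrist_force: [0.1, -0.6, 0.3]
width: 0.0558
grasp_force: 0.0
```

Emit:
play_rows:
  steps: [0,0,0,0,0,0,0,0,0,0,0,0]

```text
time: 1.95
position: [0.4964, -0.2836, 0.0256]
orientation: [2.765, 1.483, 0.003]
wrist_force: [-0.5, 0.1, 0.8]
width: 0.0555
grasp_force: 0.0
```

Run:
```python
from h import *
c=snap('wrist','w2.png')
s=env.read_state();print(s['time'],s['position'],s['orientation'],s['width'],s['q'])
```

```text
2.0 [ 0.49631311 -0.28342188  0.02541177] [2.764921   1.48333509 0.00286385] 0.05558892215154366 [-6.36174611e-01  2.33114706e-01 -1.48082483e-01  1.18528794e+00
 -2.15639323e-05  1.52060432e+00]
```

View pics/w2.png

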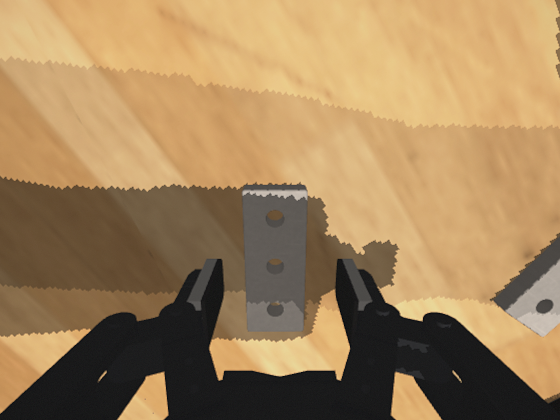

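Emit:
play_rows:
  steps: [0.004,0.007,-0.009,0,0,0,0.004,0.007,-0.009,0,0,0,0.004,0.007,-0.009,0,0,0]

```text
time: 2.25
position: [0.4968, -0.2784, 0.0184]
orientation: [-2.768, -1.486, 0.0]
wrist_force: [-0.2, 1.1, -0.6]
width: 0.0557
grasp_force: 0.0
```

Emit:
play_rows:
  steps: [0,0,0,0,0,0,0,0,0,0,0,0,0,0,0,0,0,0,0,0,0,0,0,0,0,0,0,0,0,0]
  grip: 0

```text
time: 2.67
position: [0.4971, -0.2789, 0.019]
orientation: [2.768, 1.485, 0.001]
wrist_force: [1.0, 0.7, 2.3]
width: 0.0284
grasp_force: 61.5
```

Emit:
play_rows:
  steps: [0,0,0.05,0,0,0,0,0,0.13,0,0,0,0,0,0.21,0,0,0,0.02,0.06,0.27,0,0,-0.01,0.04,0.12,0.33,0,0,-0.025]

```text
time: 3.08
position: [0.5158, -0.2222, 0.1824]
orientation: [2.88, 1.253, 0.001]
wrist_force: [1.2, 0.3, -1.1]
width: 0.0284
grasp_force: 60.4
```

Emit:
play_rows:
  steps: [0.02,0.07,0.04,0,0,-0.018,0.04,0.14,0.08,0,0,-0.036,0.06,0.21,0.12,0,0,-0.054,0.08,0.28,0.16,0,0,-0.072,0.086,0.35,0.19,0,0,-0.09]

```text
time: 3.5
position: [0.5599, -0.0448, 0.2767]
orientation: [3.116, 0.402, 0.002]
wrist_force: [1.2, -1.0, -1.5]
width: 0.0285
grasp_force: 60.4
```

Emit:
play_rows:
  steps: [0,0.028,0,0,0,0,0,0.028,0,0,0,0,0,0.028,0,0,0,0,0,0.028,0,0,0,0]

```text
time: 3.83
position: [0.5583, -0.0333, 0.2742]
orientation: [3.114, 0.411, -0.004]
wrist_force: [-1.1, 0.0, -1.3]
width: 0.0282
grasp_force: 60.4
```

Run:
```python
from h import *
import pickle
c=snap('wrist','w3.png');pickle.dump(c,open('w3.pkl','wb'))
s=env.read_state();print(s['time'],s['position'],s['orientation'],s['width'],s['q'])
```

```text
3.8833 [ 0.55828558 -0.033621    0.27417879] [-3.11470214 -0.40931837  0.00443327] 0.027840889243678377 [-1.79645362e-01  1.49390971e-01  2.56023717e-01  1.68014942e+00
 -7.59719631e-04  2.70061598e+00]
```

View pics/w3.png

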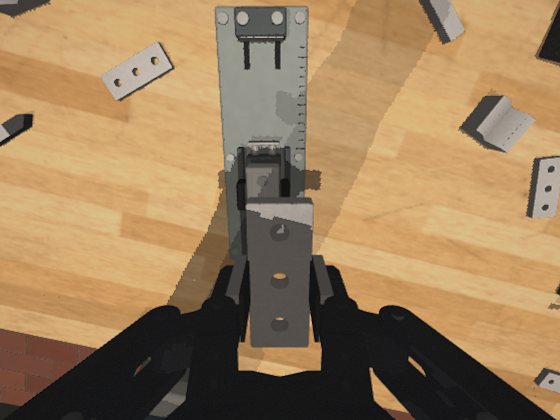

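Run:
```python
from h import *
import pickle
c=pickle.load(open('w3.pkl','rb'))
g=lambda l,z:np.array([P(c,u,v,z)[:2] for u,v in l]).round(4)
ang=lambda p,q:round(float(np.degrees(np.arctan2(*(p-q)[::-1]))),2)
A=g([(216,8),(307,7),(229.5,165),(301.5,165)],.012);print('plate',A,np.linalg.norm(A[0]-A[1]),np.linalg.norm(A[2]-A[3]),'L',ang(A[0],A[2]),'R',ang(A[1],A[3]),'mid',ang(A[0]+A[1],A[2]+A[3]))
m=(A[0]+A[1])/2
t=np.radians(ang(A[0]+A[1],A[2]+A[3]));e=np.array([np.cos(t),np.sin(t)]);n=np.array([-e[1],e[0]])
C=m-.15*e;print('clampC',C,'top',np.degrees(t))
B=g([(236,38),(286,38)],.038);print('backstop',(B-C)@e,(B-C)@n)
F=g([(248,143),(279,143)],.034);print('face',(F-C)@e,(F-C)@n)
p=np.array(env.read_state()['position'])
W=g([(248,202),(312,203),(310,345),(249,345)],p[2]-.0095)
print('work',W.mean(0),ang(W[0]+W[1],W[2]+W[3]),[np.linalg.norm(W[i]-W[(i+1)%4]) for i in range(4)],p)
print('bed',C+.06*e)
im=c['color'][:,:,::-1]
cv2.imwrite('pics/w3c.png',cv2.resize(im[0:190,200:330],None,fx=3,fy=3,interpolation=cv2.INTER_CUBIC))
```

```text
plate [[ 0.7087  0.0764]
 [ 0.7345 -0.0161]
 [ 0.5486  0.0273]
 [ 0.5714 -0.0577]] 0.09603067218342273 0.08800477259785405 L 17.05 R 14.31 mid 15.68
clampC [ 0.57718208 -0.01038966] top 15.680000000000001
backstop [0.11723162 0.11653191] [ 0.02534948 -0.0252442 ]
face [0.01174374 0.01137016] [ 0.0180889  -0.01691268]
work [ 0.55875 -0.0332 ] 14.85 [np.float64(0.02794011453090342), np.float64(0.07662016705802732), np.float64(0.03138996654983882), np.float64(0.07715315936499302)] [ 0.55828558 -0.033621    0.27417879]
bed [0.63494925 0.00582621]
```

View pics/w3c.png

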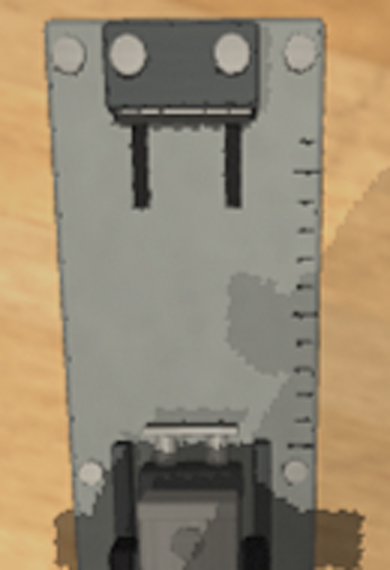

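Emit:
play_rows:
  steps: [0.08,0.04,0,0,0,0.0011,0.15,0.075,-0.04,0,0,0.0022,0.164,0.082,-0.12,0,0,0.0022,0.164,0.082,-0.2,0,0,0.0022,0.164,0.082,-0.28,0,0,0.0022]

```text
time: 4.3
position: [0.6415, 0.0072, 0.1328]
orientation: [3.112, 0.43, -0.001]
wrist_force: [0.4, 0.1, -2.6]
width: 0.0279
grasp_force: 60.4
```

Emit:
play_rows:
  steps: [0,0,-0.07,0,0,0,0,0,-0.13,0,0,0,0,0,-0.14,0,0,0,0,0,-0.14,0,0,0,0,0,-0.14,0,0,0]

```text
time: 4.72
position: [0.6412, 0.0075, 0.0666]
orientation: [3.112, 0.43, 0.001]
wrist_force: [0.7, 0.1, -0.8]
width: 0.028
grasp_force: 60.3
```

Run:
```python
from h import *
for i in range(4):
    c=optics.camera('wrist');s=env.read_state();o=s['orientation'];print(s['time'],s['position'].round(4),np.degrees(2*np.arctan2(o[1],o[0])).round(2),s['wrist_force'].round(1))
cv2.imwrite('pics/w4.png',c['color'][:,:,::-1])
import pickle;pickle.dump(c,open('w4.pkl','wb'))
```

```text
4.7667 [0.6426 0.0076 0.0685] 15.76 [-0.3  0.6 -0.4]
4.8167 [0.6433 0.0078 0.0694] 15.77 [-0.   0.7 -0.5]
4.8667 [0.6435 0.0079 0.0697] 15.79 [-0.3 -0.5 -1.9]
4.9167 [0.6433 0.0081 0.0695] 15.8 [ 0.4 -0.6 -1.7]
```

View pics/w4.png

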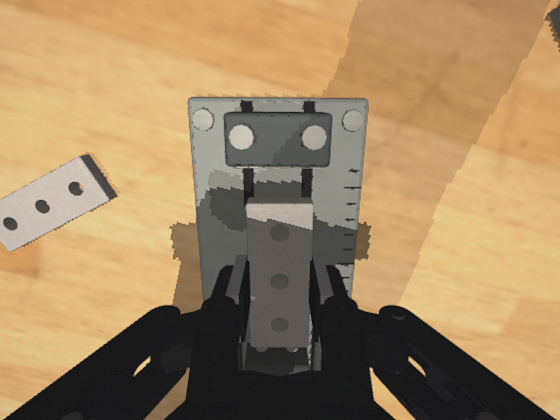

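Emit:
play_rows:
  steps: [0,0,-0.03,0,0,0,0,0,-0.06,0,0,0,0,0,-0.068,0,0,0,0,0,-0.068,0,0,0,0,0,-0.068,0,0,0]

```text
time: 5.33
position: [0.6416, 0.0086, 0.0331]
orientation: [3.111, 0.432, 0.002]
wrist_force: [0.0, 0.2, -1.1]
width: 0.0282
grasp_force: 60.4
```

Run:
```python
from h import *
import pickle
for i in range(3):
    c=optics.camera('wrist');s=env.read_state();o=s['orientation'];print(s['time'],s['position'].round(4),np.degrees(2*np.arctan2(o[1],o[0])).round(2),s['wrist_force'].round(1))
cv2.imwrite('pics/w5.png',c['color'][:,:,::-1]);pickle.dump(c,open('w5.pkl','wb'))
```

```text
5.3833 [0.6418 0.0085 0.0334] 15.82 [-0.5 -0.3 -1.4]
5.4333 [0.6419 0.0086 0.0335] 15.83 [ 0.3 -0.6 -1.7]
5.4833 [0.6419 0.0086 0.0333] 15.82 [-0.7 -1.5 -1.9]
```

Emit:
play_rows:
  steps: [0,0,-0.003,0,0,0,0,0,-0.003,0,0,0,0,0,-0.003,0,0,0]

```text
time: 5.73
position: [0.6415, 0.0086, 0.031]
orientation: [3.111, 0.432, 0.002]
wrist_force: [1.1, 0.3, -0.5]
width: 0.0281
grasp_force: 60.9
```

Emit:
play_rows:
  steps: [0,0,-0.002,0,0,0,0,0,-0.002,0,0,0,0,0,-0.002,0,0,0]

```text
time: 5.98
position: [0.6415, 0.0086, 0.031]
orientation: [3.111, 0.432, 0.002]
wrist_force: [-2.3, 0.0, 5.8]
width: 0.0285
grasp_force: 62.2
```

Emit:
play_rows:
  steps: [0,0,0,0,0,0,0,0,0,0,0,0,0,0,0,0,0,0,0,0,0,0,0,0,0,0,0.01,0,0,0]
  grip: 0.7

```text
time: 6.4
position: [0.6397, 0.0087, 0.0327]
orientation: [-3.111, -0.432, 0.005]
wrist_force: [-0.1, 0.2, -0.1]
width: 0.0597
grasp_force: 0.0
```

Emit:
play_rows:
  steps: [0,0,0.06,0,0,0,0,0,0.14,0,0,0,0,0,0.22,0,0,0,0,0,0.25,0,0,0,0,0,0.25,0,0,0]

```text
time: 6.82
position: [0.6445, 0.0083, 0.1671]
orientation: [3.109, 0.432, 0.019]
wrist_force: [0.0, -0.7, 0.1]
width: 0.0599
grasp_force: 0.0
```

Run:
```python
from h import *
import pickle
for i in range(3):
    c=optics.camera('wrist');s=env.read_state()
o=s['orientation'];print(s['time'],s['position'].round(4),np.degrees(2*np.arctan2(o[1],o[0])).round(2),s['width'])
cv2.imwrite('pics/w6.png',c['color'][:,:,::-1]);pickle.dump(c,open('w6.pkl','wb'))
```

```text
6.9667 [0.6406 0.0086 0.1586] -344.18 0.05988500899493903
```

View pics/w6.png

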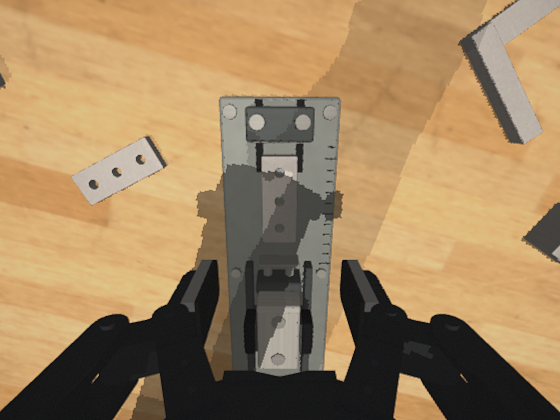

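The work lies centred on the bed, top face about rows 157–243 at columns 262–297. The backstop front is at row 140, the jaw face at about row 268, and the black buttons at (250,330) and (307,330).

Run:
```python
from h import *
import pickle
c=pickle.load(open('w6.pkl','rb'))
A=np.array([P(c,u,v,.012)[:2] for u,v in[(220.5,97.5),(340.5,97.5)]]);m=A.mean(0);d=A[0]-A[1];t=np.arctan2(d[1],d[0])-np.pi/2
print('yaw',np.degrees(t),np.linalg.norm(d))
t=np.radians(15.75);e=np.array([np.cos(t),np.sin(t)]);n=np.array([-e[1],e[0]]);C=m-.15*e;print('C',C)
f=lambda u,v,z:(lambda q:(round(q@e,4),round(q@n,4)))(P(c,u,v,z)[:2]-C)
print('back',f(280,140,.038),'workfront',f(262,157,.022),f(297,157,.022),'face',f(280,268,.034),'btn',f(245,308,.064),f(245,352,.064),f(312,308,.064),f(312,352,.064),'blk',f(257,330,.064),f(301,330,.064))
J=lambda s:C+s*e
for s in(-.0435,-.042):print(J(s))
g=cv2.cvtColor(c['color'],cv2.COLOR_RGB2GRAY)
print(g[255:300,270].tolist());print(g[225:265,290].tolist());print(g[330,235:325].tolist());print(g[295:365,249].tolist());print(g[295:365,307].tolist())
```

```text
yaw 15.789630227035332 0.09704115843055328
C [ 0.57863948 -0.01020197]
back (np.float64(0.1191), np.float64(0.0005)) workfront (np.float64(0.1035), np.float64(0.0152)) (np.float64(0.1035), np.float64(-0.0136)) face (np.float64(0.0073), np.float64(0.0003)) btn (np.float64(-0.0126), np.float64(0.0288)) (np.float64(-0.0569), np.float64(0.0303)) (np.float64(-0.0126), np.float64(-0.0257)) (np.float64(-0.0569), np.float64(-0.0272)) blk (np.float64(-0.0342), np.float64(0.0195)) (np.float64(-0.0342), np.float64(-0.0172))
[ 0.53677268 -0.02200963]
[ 0.53821636 -0.02160247]
[60, 61, 63, 62, 61, 62, 63, 62, 62, 66, 73, 70, 69, 70, 70, 71, 72, 71, 72, 70, 58, 34, 34, 36, 38, 35, 36, 38, 38, 41, 41, 42, 42, 42, 41, 46, 64, 78, 77, 76, 77, 77, 80, 77, 76]
[85, 85, 85, 84, 84, 83, 83, 83, 83, 84, 85, 84, 84, 83, 85, 83, 82, 74, 67, 67, 67, 67, 67, 68, 68, 68, 69, 69, 67, 69, 64, 60, 62, 62, 62, 62, 62, 63, 62, 67]
[67, 67, 66, 66, 66, 67, 66, 69, 59, 13, 18, 20, 16, 19, 18, 19, 19, 20, 18, 26, 38, 41, 61, 87, 87, 88, 88, 87, 86, 87, 89, 90, 90, 91, 89, 90, 88, 88, 87, 101, 144, 174, 171, 170, 172, 175, 177, 176, 172, 169, 170, 172, 170, 169, 171, 173, 169, 169, 169, 168, 171, 171, 163, 143, 97, 73, 68, 36, 25, 29, 31, 32, 30, 31, 31, 29, 26, 46, 97, 131, 126, 126, 126, 126, 126, 126, 126, 126, 126, 118]
[41, 40, 42, 39, 40, 40, 41, 41, 41, 40, 38, 40, 41, 37, 12, 17, 18, 20, 16, 18, 17, 16, 19, 16, 17, 19, 19, 19, 19, 20, 21, 20, 25, 20, 21, 18, 18, 19, 17, 18, 20, 19, 17, 21, 17, 20, 20, 18, 21, 19, 20, 18, 20, 20, 19, 19, 18, 15, 25, 37, 41, 40, 40, 39, 39, 38, 39, 41, 41, 39]
[73, 72, 74, 74, 66, 37, 44, 53, 48, 38, 40, 39, 44, 50, 24, 14, 17, 17, 17, 18, 18, 19, 16, 17, 20, 18, 17, 21, 21, 27, 27, 30, 30, 31, 31, 30, 30, 31, 30, 31, 30, 30, 31, 30, 31, 31, 29, 30, 29, 31, 29, 30, 31, 30, 29, 29, 30, 27, 37, 56, 67, 63, 67, 69, 69, 69, 69, 69, 68, 69]
```

Emit:
play_rows:
  steps: [-0.07,-0.02,0,0,0,0,-0.14,-0.04,0,0,0,0,-0.209,-0.059,-0.03,0,0,0,-0.209,-0.059,-0.09,0,0,0,-0.209,-0.059,-0.11,0,0,0]
  grip: 1

```text
time: 7.38
position: [0.5308, -0.0205, 0.0981]
orientation: [-3.109, -0.43, 0.016]
wrist_force: [-0.3, -0.3, -0.3]
width: 0.0857
grasp_force: 0.0
```

Emit:
play_rows:
  steps: [0,0,0,0,0,0,0,0,0,0,0,0,0,0,0,0,0,0]

```text
time: 7.63
position: [0.5377, -0.0208, 0.1049]
orientation: [3.111, 0.433, 0.002]
wrist_force: [0.6, -0.1, 0.6]
width: 0.0852
grasp_force: 0.0
```

Run:
```python
from h import *
for i in range(2):
    c=optics.camera('wrist');s=env.read_state();o=s['orientation'];print(s['time'],s['position'].round(4),o.round(3),np.degrees(2*np.arctan2(o[1],o[0])).round(2),s['wrist_force'].round(1))
cv2.imwrite('pics/w7.png',c['color'][:,:,::-1])
import pickle;pickle.dump(c,open('w7.pkl','wb'))
# jaw face top edge along columns near centre: predicted pixels for clamp coordinates
t=np.radians(15.75);e=np.array([np.cos(t),np.sin(t)]);n=np.array([-e[1],e[0]]);C=np.array([.578,-.0103])
for nm,x,y,z in[('face',.0115,0,.034),('work front L',.105,.015,.022),('work rear R',.027,-.015,.022),('back',.118,0,.038),('btnL',-.0435,.028,.064),('btnR',-.0435,-.028,.064)]:
    print(nm,np.round(px(c,[*(C+x*e+y*n),z]),1))
g=cv2.cvtColor(c['color'],cv2.COLOR_RGB2GRAY)
print(g[100:330,280].tolist())
```

```text
7.6833 [ 0.5382 -0.0209  0.1056] [3.111 0.433 0.004] 15.84 [ 0.2 -0.6 -0.3]
7.7333 [ 0.5383 -0.0209  0.1059] [3.111 0.433 0.004] 15.85 [ 1.2 -0.5 -0.3]
face [280.6 150.4]
work front L [253.8 -22.7]
work rear R [304.3 123. ]
back [281.2 -65.7]
btnL [231.8 254.2]
btnR [329.3 254.3]
[148, 148, 149, 145, 133, 128, 125, 169, 222, 217, 217, 216, 214, 214, 213, 213, 214, 215, 215, 215, 213, 211, 185, 134, 152, 153, 152, 152, 152, 153, 152, 151, 151, 150, 150, 150, 149, 150, 150, 146, 133, 130, 130, 131, 131, 133, 115, 61, 65, 63, 93, 144, 160, 149, 136, 121, 130, 130, 130, 129, 129, 130, 129, 129, 129, 129, 130, 120, 81, 46, 34, 37, 37, 39, 38, 37, 46, 61, 72, 78, 82, 82, 82, 81, 83, 81, 81, 79, 77, 79, 80, 82, 83, 83, 82, 84, 83, 83, 92, 114, 109, 91, 93, 93, 93, 94, 93, 94, 94, 92, 91, 93, 94, 92, 94, 87, 75, 76, 77, 75, 75, 76, 78, 77, 78, 77, 76, 77, 76, 76, 75, 75, 75, 75, 78, 87, 93, 93, 93, 92, 93, 94, 93, 92, 92, 93, 91, 92, 92, 93, 92, 93, 93, 93, 94, 93, 92, 92, 92, 93, 92, 92, 92, 93, 93, 92, 92, 92, 93, 92, 92, 93, 93, 93, 93, 93, 84, 68, 76, 75, 74, 75, 76, 77, 77, 76, 75, 75, 75, 76, 75, 75, 74, 80, 91, 92, 92, 92, 91, 92, 85, 76, 68, 69, 68, 69, 67, 66, 66, 78, 97, 94, 111, 136, 134, 132, 130, 129, 129, 129, 128, 128, 129, 128, 128, 128, 128, 128, 127, 128]
```

Run:
```python
from h import *
import pickle
c=pickle.load(open('w7.pkl','rb'))
g=cv2.cvtColor(c['color'],cv2.COLOR_RGB2GRAY)
for u in(234,240,322,328):print(u,g[200:310:2,u].tolist())
for v in(250,):print(v,g[v,215:350].tolist())
t=np.radians(15.75);e=np.array([np.cos(t),np.sin(t)]);n=np.array([-e[1],e[0]]);C=np.array([.578,-.0103])
for x in(-.0275,-.0595):
  for z in(.042,.064):print(x,z,np.round(px(c,[*(C+x*e+.026*n),z]),1),np.round(px(c,[*(C+x*e-.026*n),z]),1))
```

```text
234 [42, 42, 41, 42, 40, 41, 39, 41, 25, 17, 17, 20, 17, 19, 22, 22, 21, 22, 21, 21, 25, 28, 32, 30, 29, 30, 32, 29, 30, 31, 30, 29, 30, 30, 29, 29, 28, 28, 31, 67, 64, 64, 66, 67, 65, 68, 67, 68, 70, 69, 70, 69, 69, 71, 71]
240 [40, 39, 40, 40, 41, 40, 41, 41, 28, 18, 19, 19, 17, 16, 19, 21, 19, 19, 19, 20, 27, 26, 25, 25, 25, 23, 26, 27, 28, 25, 25, 27, 24, 25, 21, 20, 20, 20, 24, 42, 40, 42, 40, 40, 42, 41, 41, 41, 43, 42, 42, 42, 41, 42, 42]
322 [73, 72, 71, 73, 73, 72, 67, 40, 37, 12, 16, 21, 19, 21, 20, 21, 18, 22, 20, 20, 21, 21, 20, 23, 23, 21, 22, 22, 19, 19, 20, 23, 22, 19, 19, 16, 19, 18, 11, 133, 129, 128, 128, 128, 127, 128, 128, 130, 128, 129, 129, 129, 129, 127, 127]
328 [127, 126, 125, 112, 65, 68, 68, 67, 68, 68, 69, 70, 68, 71, 66, 41, 44, 32, 25, 48, 54, 46, 35, 58, 114, 98, 90, 134, 132, 126, 120, 132, 131, 133, 133, 130, 130, 129, 129, 129, 129, 128, 127, 127, 127, 127, 127, 127, 127, 127, 127, 128, 128, 127, 127]
250 [88, 89, 89, 88, 88, 89, 89, 89, 89, 89, 90, 80, 28, 22, 24, 28, 30, 30, 31, 30, 30, 30, 30, 32, 28, 23, 22, 23, 39, 58, 56, 57, 83, 116, 109, 86, 89, 90, 91, 89, 88, 89, 90, 91, 91, 92, 93, 92, 92, 93, 93, 92, 92, 91, 91, 91, 91, 92, 91, 90, 92, 90, 89, 91, 91, 92, 94, 94, 94, 92, 91, 91, 90, 91, 92, 91, 90, 89, 90, 91, 92, 89, 90, 90, 90, 90, 89, 90, 91, 92, 90, 89, 80, 51, 43, 43, 40, 24, 17, 19, 22, 19, 22, 20, 19, 20, 23, 21, 19, 19, 18, 13, 44, 98, 133, 131, 129, 129, 129, 128, 129, 129, 128, 128, 128, 126, 117, 102, 120, 163, 161, 162, 161, 162, 163]
-0.0275 0.042 [238.8 215. ] [322.1 215.1]
-0.0275 0.064 [234.1 228.3] [327.2 228.4]
-0.0595 0.042 [240.7 261. ] [320.  261.1]
-0.0595 0.064 [236.4 278.7] [324.6 278.7]
```

Emit:
play_rows:
  steps: [-0.006,0.003,-0.04,0,0,0,-0.006,0.003,-0.08,0,0,0,-0.006,0.003,-0.1,0,0,0,-0.006,0.003,-0.1,0,0,0,-0.006,0.003,-0.1,0,0,0]

```text
time: 8.15
position: [0.5336, -0.0193, 0.0545]
orientation: [-3.112, -0.433, 0.001]
wrist_force: [0.4, 0.3, 0.4]
width: 0.0854
grasp_force: 0.0
```

Emit:
play_rows:
  steps: [0,0,0,0,0,0,0,0,0,0,0,0,0,0,0,0,0,0]

```text
time: 8.4
position: [0.5346, -0.0196, 0.0558]
orientation: [3.111, 0.432, 0.004]
wrist_force: [-1.2, 0.1, 0.7]
width: 0.0857
grasp_force: 0.0
```

Emit:
play_rows:
  steps: [0,0,0,0,0,0,0,0,0,0,0,0,0,0,0,0,0,0,0,0,0,0,0,0,0,0,0,0,0,0]
  grip: 0

```text
time: 8.82
position: [0.5355, -0.0205, 0.0573]
orientation: [3.109, 0.43, 0.007]
wrist_force: [-0.2, -1.8, 8.8]
width: 0.0408
grasp_force: 64.6
```

Emit:
play_rows:
  steps: [0,0,0,0,0,0,0,0,0,0,0,0,0,0,0,0,0,0]

```text
time: 9.07
position: [0.5355, -0.0205, 0.0573]
orientation: [3.109, 0.43, 0.007]
wrist_force: [-0.6, -2.0, 7.4]
width: 0.0411
grasp_force: 64.6
```

Emit:
play_rows:
  steps: [0.0096,0.0027,0,0,0,0,0.0192,0.0054,0,0,0,0,0.0289,0.0081,0,0,0,0,0.0385,0.0109,0,0,0,0,0.0385,0.0109,0,0,0,0]

```text
time: 9.48
position: [0.5553, -0.015, 0.0573]
orientation: [3.109, 0.43, 0.008]
wrist_force: [-0.6, -1.4, 6.9]
width: 0.041
grasp_force: 64.5
```

```bash
cat > st.py <<'E'
from h import *
t=np.radians(15.75);e=np.array([np.cos(t),np.sin(t)]);n=np.array([-e[1],e[0]]);C=np.array([.578,-.0103])
F=[];p=[]
for i in range(4):
    optics.camera('wrist');s=env.read_state();F.append(s['wrist_force']);p.append(s['position'])
F=np.array(F);p=np.mean(p,0);print(s['time'],'pos',p.round(4),'cx',((p[:2]-C)@e).round(4),'cy',((p[:2]-C)@n).round(4),'Fe',(F[:,:2]@e).round(1),'Fn',(F[:,:2]@n).mean().round(1),'Fz',F[:,2].mean().round(1),s['width'].round(4))
E
python3 st.py
```

```text
Traceback (most recent call last):
  File "st.py", line 6, in <module>
    F=np.array(F);p=np.mean(p,0);print(s['time'],'pos',p.round(4),'cx',((p[:2]-C)@e).round(4),'cy',((p[:2]-C)@n).round(4),'Fe',(F[:,:2]@e).round(1),'Fn',(F[:,:2]@n).mean().round(1),'Fz',F[:,2].mean().round(1),s['width'].round(4))
                                                                                                                                                                                                                 ^^^^^^^^^^^^^^^^
AttributeError: 'float' object has no attribute 'round'
```

```bash
sed -i "s/,s\['width'\].round(4)//" st.py; python3 st.py
python3 - <<'E'
from h import *
c=snap('wrist','w8.png');g=cv2.cvtColor(c['color'],cv2.COLOR_RGB2GRAY)
print(g[0:260,280].tolist())
t=np.radians(15.75);e=np.array([np.cos(t),np.sin(t)]);n=np.array([-e[1],e[0]]);C=np.array([.578,-.0103])
for x,z in[(.0115,.034),(.0315,.034),(.105,.022),(.11,.022),(.027,.022),(.0315,.022),(.118,.038)]:print(x,z,np.round(px(c,[*(C+x*e),z]),1))
E
```

```text
9.8833 pos [ 0.5552 -0.015   0.0573] cx -0.0232 cy 0.0016 Fe [ 0.1  0.3 -0.4 -0.5] Fn -1.7 Fz 7.6
[71, 69, 77, 92, 89, 119, 159, 156, 155, 156, 156, 156, 157, 153, 148, 158, 158, 154, 180, 222, 216, 214, 216, 216, 217, 218, 218, 219, 220, 219, 218, 217, 219, 219, 219, 219, 219, 219, 219, 219, 219, 219, 218, 218, 219, 218, 217, 218, 220, 220, 219, 220, 221, 220, 221, 222, 223, 226, 195, 60, 69, 78, 114, 150, 160, 158, 158, 158, 158, 158, 158, 158, 157, 157, 157, 153, 140, 133, 133, 182, 230, 224, 222, 220, 223, 225, 224, 225, 224, 225, 225, 225, 223, 222, 222, 223, 223, 224, 224, 224, 224, 223, 224, 223, 221, 221, 221, 220, 220, 220, 220, 222, 223, 223, 221, 195, 141, 157, 156, 155, 156, 155, 155, 155, 156, 155, 156, 157, 150, 135, 138, 130, 92, 99, 180, 225, 218, 219, 219, 219, 218, 217, 217, 219, 220, 217, 211, 212, 204, 182, 183, 185, 178, 132, 64, 70, 67, 92, 141, 164, 160, 155, 143, 118, 122, 138, 137, 137, 138, 137, 137, 138, 138, 138, 137, 138, 137, 137, 139, 132, 98, 35, 37, 38, 39, 39, 41, 40, 41, 40, 42, 46, 62, 71, 76, 79, 82, 84, 84, 85, 86, 86, 86, 84, 84, 82, 80, 81, 81, 85, 84, 84, 85, 87, 87, 87, 85, 86, 90, 88, 83, 83, 82, 80, 100, 140, 162, 173, 181, 189, 193, 193, 194, 179, 124, 95, 98, 98, 97, 95, 93, 95, 95, 95, 95, 94, 82, 74, 82, 81, 78, 78, 78, 78, 79, 80, 81, 82, 81, 80]
0.0115 0.034 [282.8 202.3]
0.0315 0.034 [283.  161.2]
0.105 0.022 [283.1 -14.4]
0.11 0.022 [283.1 -28.2]
0.027 0.022 [282.6 165.9]
0.0315 0.022 [282.6 157. ]
0.118 0.038 [283.9 -70.9]
```

Emit:
play_rows:
  steps: [0.004,0.0011,0,0,0,0,0.0077,0.0022,0,0,0,0,0.0115,0.0033,0,0,0,0,0.0115,0.0033,0,0,0,0]

```text
time: 10.27
position: [0.5603, -0.0136, 0.0573]
orientation: [3.109, 0.43, 0.006]
wrist_force: [-1.4, -2.9, 8.3]
width: 0.0408
grasp_force: 64.6
```

```bash
python3 st.py
```

```text
10.4667 pos [ 0.5602 -0.0136  0.0573] cx -0.018 cy 0.0016 Fe [-1.2 -3.1 -1.4 -2.8] Fn -2.2 Fz 8.1
```

Emit:
play_rows:
  steps: [0.0019,0.0005,0,0,0,0,0.0039,0.0011,0,0,0,0,0.0039,0.0011,0,0,0,0]

```text
time: 10.72
position: [0.562, -0.0132, 0.0573]
orientation: [3.109, 0.43, 0.005]
wrist_force: [-2.1, -2.5, 7.8]
width: 0.0414
grasp_force: 64.7
```

```bash
python3 st.py
```

```text
10.9167 pos [ 0.562  -0.0132  0.0573] cx -0.0162 cy 0.0016 Fe [-2.1 -2.2 -1.9 -2.2] Fn -1.9 Fz 8.4
```

Emit:
play_rows:
  steps: [0.0029,0.0008,0,0,0,0,0.0058,0.0016,0,0,0,0,0.0058,0.0016,0,0,0,0]

```text
time: 11.17
position: [0.5645, -0.0125, 0.0573]
orientation: [3.108, 0.43, 0.004]
wrist_force: [-2.9, -2.0, 10.4]
width: 0.0411
grasp_force: 64.7
```

```bash
python3 st.py
```

```text
11.3667 pos [ 0.5645 -0.0125  0.0573] cx -0.0136 cy 0.0016 Fe [-3.5 -1.4 -3.2 -3.1] Fn -1.9 Fz 9.3
```

Emit:
play_rows:
  steps: [0.0019,0.0005,0,0,0,0,0.0039,0.0011,0,0,0,0,0.0039,0.0011,0,0,0,0]

```text
time: 11.62
position: [0.5657, -0.0121, 0.0573]
orientation: [3.108, 0.429, 0.001]
wrist_force: [-5.0, -4.6, 11.9]
width: 0.0411
grasp_force: 64.9
```

```bash
python3 st.py
```

```text
11.8167 pos [ 0.5657 -0.0121  0.0573] cx -0.0123 cy 0.0016 Fe [-5.1 -5.3 -5.  -5.7] Fn -2.4 Fz 10.8
```

Emit:
play_rows:
  steps: [0.0029,0.0008,0,0,0,0,0.0058,0.0016,0,0,0,0,0.0058,0.0016,0,0,0,0]

```text
time: 12.07
position: [0.5678, -0.0115, 0.0573]
orientation: [3.108, 0.429, -0.001]
wrist_force: [-6.4, -3.3, 12.9]
width: 0.0412
grasp_force: 65.0
```

```bash
python3 st.py
python3 - <<'E'
from h import *
c=snap('wrist','w9.png');g=cv2.cvtColor(c['color'],cv2.COLOR_RGB2GRAY)
print(g[100:200,280].tolist())
t=np.radians(15.75);e=np.array([np.cos(t),np.sin(t)]);n=np.array([-e[1],e[0]]);C=np.array([.578,-.0103])
for x,z in[(.039,.034),(.043,.034),(.039,.022),(.043,.022)]:print(x,z,np.round(px(c,[*(C+x*e),z]),1))
E
```

```text
12.2667 pos [ 0.5678 -0.0115  0.0573] cx -0.0101 cy 0.0016 Fe [-7.5 -6.8 -7.2 -8.1] Fn -2.1 Fz 12.3
[225, 224, 224, 224, 224, 223, 222, 222, 222, 222, 223, 223, 222, 222, 223, 223, 222, 220, 219, 220, 219, 218, 218, 219, 221, 221, 223, 202, 137, 155, 156, 156, 157, 156, 157, 157, 152, 140, 135, 136, 136, 137, 139, 121, 71, 78, 136, 192, 185, 185, 186, 185, 184, 183, 181, 182, 184, 183, 182, 182, 182, 182, 181, 182, 161, 80, 67, 69, 67, 64, 100, 152, 164, 155, 150, 140, 129, 140, 122, 61, 49, 37, 39, 38, 40, 38, 38, 42, 39, 39, 40, 43, 57, 69, 75, 79, 81, 83, 85, 84]
0.039 0.034 [282.7 172.8]
0.043 0.034 [282.8 164.3]
0.039 0.022 [282.4 167.7]
0.043 0.022 [282.4 159.8]
```

Emit:
play_rows:
  steps: [0.0027,0.0007,0,0,0,0,0.0027,0.0007,0,0,0,0]

```text
time: 12.48
position: [0.5687, -0.0113, 0.0573]
orientation: [3.108, 0.429, -0.003]
wrist_force: [-7.9, -4.3, 12.7]
width: 0.041
grasp_force: 65.1
```

```bash
python3 st.py
```

```text
12.6833 pos [ 0.5686 -0.0113  0.0573] cx -0.0093 cy 0.0016 Fe [-7.8 -7.8 -8.4 -7.9] Fn -2.0 Fz 13.2
```

Emit:
play_rows:
  steps: [0,0,0,0,0,0,0,0,0,0,0,0,0,0,0,0,0,0,0,0,0,0,0,0,0,0,0,0,0,0]
  grip: 1

```text
time: 13.1
position: [0.5697, -0.0089, 0.0544]
orientation: [-3.111, -0.433, -0.001]
wrist_force: [-0.4, 0.1, 0.3]
width: 0.0851
grasp_force: 0.0
```

Emit:
play_rows:
  steps: [0,0,0.02,0,0,0,0,0,0.05,0,0,0,0,0,0.09,0,0,0,0,0,0.1,0,0,0,0,0,0.1,0,0,0]

```text
time: 13.52
position: [0.5717, -0.0094, 0.1075]
orientation: [3.11, 0.433, 0.009]
wrist_force: [-0.0, -0.5, -0.5]
width: 0.0856
grasp_force: 0.0
```

```bash
python3 st.py
python3 - <<'E'
from h import *
c=snap('wrist','w10.png');g=cv2.cvtColor(c['color'],cv2.COLOR_RGB2GRAY)
print(g[60:220,280].tolist());print('across work row',g[100,230:330].tolist())
t=np.radians(15.75);e=np.array([np.cos(t),np.sin(t)]);n=np.array([-e[1],e[0]]);C=np.array([.578,-.0103])
for x,z in[(.039,.034),(.043,.034),(.039,.022),(.043,.022),(.118,.022),(.118,.038),(0,.064)]:print(x,z,np.round(px(c,[*(C+x*e),z]),1))
E
```

```text
13.7167 pos [ 0.5695 -0.0092  0.1042] cx -0.0079 cy 0.0034 Fe [-0.1 -0.7 -0.   0.7] Fn 0.0 Fz -0.2
[210, 210, 211, 212, 214, 214, 213, 214, 214, 213, 213, 214, 216, 215, 215, 213, 213, 214, 214, 215, 215, 219, 212, 155, 71, 118, 148, 158, 156, 157, 148, 130, 130, 129, 126, 167, 220, 220, 216, 215, 215, 215, 215, 215, 215, 215, 215, 215, 215, 215, 216, 216, 216, 217, 216, 215, 215, 215, 215, 214, 215, 215, 215, 215, 217, 208, 152, 95, 130, 133, 138, 136, 132, 133, 129, 107, 76, 141, 207, 201, 179, 176, 175, 175, 175, 175, 175, 175, 175, 172, 171, 172, 172, 145, 66, 65, 63, 101, 150, 152, 142, 128, 120, 133, 134, 118, 49, 32, 36, 37, 39, 37, 39, 52, 66, 73, 79, 82, 80, 81, 81, 81, 80, 78, 78, 78, 79, 79, 81, 83, 82, 82, 84, 83, 82, 95, 134, 162, 174, 167, 119, 88, 90, 92, 93, 92, 91, 89, 89, 90, 89, 91, 85, 72, 74, 75, 76, 73, 75, 76]
across work row [152, 151, 151, 151, 151, 151, 152, 152, 152, 152, 152, 152, 153, 154, 154, 153, 155, 154, 154, 154, 154, 153, 154, 154, 153, 154, 153, 153, 154, 144, 150, 199, 211, 210, 212, 212, 213, 214, 215, 215, 214, 215, 216, 217, 217, 216, 217, 217, 216, 216, 215, 215, 216, 215, 214, 214, 213, 214, 213, 212, 211, 214, 214, 213, 214, 213, 211, 209, 206, 207, 208, 207, 207, 207, 208, 206, 205, 208, 197, 152, 134, 136, 135, 135, 135, 135, 133, 134, 133, 134, 134, 134, 133, 132, 133, 134, 134, 133, 134, 135]
0.039 0.034 [285.8 159. ]
0.043 0.034 [285.9 152.4]
0.039 0.022 [285.5 155.7]
0.043 0.022 [285.5 149.5]
0.118 0.022 [286.5  15.5]
0.118 0.038 [287.1   7.6]
0 0.064 [286.3 238.3]
```

Run:
```python
from h import *
c=snap('wrist');g=cv2.cvtColor(c['color'],cv2.COLOR_RGB2GRAY).astype(int)
q=[]
for v in(75,140):
    r=np.diff(g[v,245:325]);q.append((245.5+np.argmax(r[:30]),245.5+40+np.argmin(r[40:])))
p=np.array([[P(c,u,v,.022)[:2] for u in uu] for uu,v in zip(q,(75,140))]);d=(p[0]-p[1]);
a=np.degrees(np.arctan2(d[:,1],d[:,0]))-15.75
print(q,a)
if abs(a.mean())<3.5: print(order.hand_in())
```

```text
[(np.float64(260.5), np.float64(309.5)), (np.float64(261.5), np.float64(307.5))] [-0.07402459 -0.12933719]
the job is handed in; nothing more can be done
None
```

The work is clamped and the job is handed in; no verdict came back. By my last measurements the work lies lengthwise against the backstop within about 0.2° of the clamp's axis, with the sprung face pressed in about 6 mm. The buttons were released and the gripper lifted clear; the state of the buttons themselves was not checked.

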